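Seat the probe thermometer and hold the brew tank's valve slide at its mark

TASK

Set the small brew tank up for its valve check: take the probe thermometer from its wooden block, push it fully down into the thermometer opening in the tank's top and let go of it. Then pull the tank's spring-return valve slide out by its knob until its pointer lines up with the mark plate, and keep it there: the program finishes while the gripper's fingers are still holding the slide at the mark. Leave the mug, jar and cup where they stand.

Things in the scene. Friction and masses are not known exactly. Their poses are not given: they have to be found in the camera images.
- tank: Steel brew tank fixed to the table, box 160 (x) x 130 (y) x 110 mm high. Origin: centre of its underside on the table; z up; its -x axis points out of the front, the way the valve slide is pulled. A guide plate 100 mm wide, top 56 mm above the table, juts out of the front from x = -80 to -220 mm. A black filler cap, 56 mm wide, stands on the top at x = -35, y = -15 mm, its small knob reaching 127 mm above the table.
- opening (a point): Centre of the mouth of the thermometer opening, the small round hole ringed in rubber in the tank's flat top, 110 mm above the table (tank frame x = 30, y = 0). Hole 10 mm wide with a 2 mm chamfer, 60 mm deep, vertical.
- probe: Loose probe thermometer, about 50 g, standing upright in the wooden block. Steel stem 6 mm thick and 60 mm long, tapered over its last 4 mm; above it a black collar 24 mm wide, 60 to 64 mm above the tip; above that a round grey barrel to grip, 18 mm thick, 64 to 120 mm above the tip. Origin at the stem's tip; z along the stem towards the barrel. Fully in, the collar rests on the tank's top and the tip is 60 mm below the mouth.
- probe_tip (a point): The tip of the thermometer's stem (the probe's origin).
- stand: Wooden block fixed to the table, 70 x 70 x 70 mm, that holds the thermometer in a vertical hole 10 mm wide in the middle of its top; the thermometer's collar rests on it. Origin: centre of its underside.
- valve_slide: Spring-return valve slide of the tank: a level steel bar 16 mm wide, 58 to 68 mm above the table, with an upright knob on its outer end and a pointer. It moves only along the tank's -x axis, 60 mm at most. Its origin coincides with the tank's origin when the slide is home, so its distance from there is how far it is pulled out. A spring pulls it home with 4 N, rising by 1 N per 10 mm (10 N at 60 mm), and it goes back when let go. The mark lies 25 to 50 mm out.
- knob (a point): Middle of the top of the slide's knob, 122 mm above the table. The knob is an upright round black post, 20 mm thick and 54 mm high, over the guide plate in front of the tank; its axis is 65 mm from the tank's front when the slide is home. It moves with the slide.
- pointer (a point): Tip of the slide's pointer: a thin steel finger, 6 mm wide, that sticks out sideways (tank +y) from the slide bar between the knob and the tank, 30 mm nearer to the tank than the knob's axis and 30 mm to its side, 73 mm above the table. Moves with the slide.
- mark: Mark plate: small dark steel plate, 4 mm thick along the pull, 14 mm wide and 22 mm high, standing fixed on the guide plate beside the slide's path (tank y = 41 mm). Origin: centre of its underside, 56 mm above the table; top 78 mm above the table; axes parallel to the tank's. Pointer and plate are lined up when the pointer's x in this frame is 0; with the slide home the pointer lies 25 to 50 mm towards +x.
- mug: White mug, 80 mm wide, 85 mm high, handle at its +y; bystander. Origin: centre of its underside.
- jar: Amber glass jar, 72 mm wide, 120 mm high; bystander. Origin: centre of its underside.
- cup: White paper cup, 76 mm wide, 90 mm high; bystander. Origin: centre of its underside.
There are look-alikes about, which are no part of the job. Leave any blue or turquoise look-alike of the probe alone.

How it is judged:
On the way, in this order (a step that is already met when the one before it is completed fails the run):
1. the thermometer stands fully down in the tank's opening and the fingers have let go of it (z of probe_tip in the frame of opening below -0.054 m and horizontal distance between probe_tip and opening below 0.006 m and angle between probe's own z axis and vertical below 0.12 rad and contact force between the fingers and probe below 0.2 N), for 0.2 s.
2. the fingers hold the slide with the pointer at the mark (z of probe_tip in the frame of opening below -0.054 m and horizontal distance between probe_tip and opening below 0.006 m and angle between probe's own z axis and vertical below 0.12 rad and x of pointer in the frame of mark between -0.005 and 0.005 m and contact force between the fingers and valve_slide above 1 N), for 0.3 s.
At the end, for the whole second after the job is handed in: The thermometer stands upright (within 0.12 rad) in the opening, its tip at least 54 mm below the mouth, not touched by the fingers; the fingers bear on the slide with more than 1 N and keep the slide still with its pointer within 5 mm of the mark plate's middle along the pull (all of step 2 and contact force between the fingers and probe below 0.2 N and linear speed of valve_slide below 0.01 m/s); the arm keeps its last pose, push and grip.
It fails at once if the mug is shifted by more than 30 mm or tipped over (distance of mug from where it was at the start of the episode above 0.03 m or angle between mug's own z axis and vertical above 0.4 rad).
It fails at once if the jar is shifted by more than 30 mm or tipped over (distance of jar from where it was at the start of the episode above 0.03 m or angle between jar's own z axis and vertical above 0.4 rad).
It fails at once if the cup is shifted by more than 30 mm or tipped over (distance of cup from where it was at the start of the episode above 0.03 m or angle between cup's own z axis and vertical above 0.4 rad).
It also fails if it takes over 64 s, if anything falls off the work surface, if the arm or the gripper's body presses on something with over 40 N, if the wrist force passes 120 N, or if a joint passes its speed limit or range.

ROBOT

A 6-joint arm with a two-finger parallel gripper is mounted at the origin on the work surface. World frame = base frame: x ahead of the robot, y to its left, z up, the work surface at z = 0. Lengths are in m, angles in rad, forces in N, time in s.
With the tool pointing down it reaches from about 0.3 to 0.875 m from the base axis. Payload 6.4 kg.
Tool frame: the origin (TCP) lies midway between the tips of the shut fingers; the grasp point (between the pads) lies 19 mm behind it; z points along the fingers, y is the line along which they close (so a half turn about z gives the same grasp; the last joint's range is limited). The gripper opens to 85 mm and grips with 20 to 120 N. Pads are 22 mm wide; open, the fingers measure 114 mm over their backs; the gripper's body (76 mm by 85 mm) begins 54 mm behind the grasp point. The pads swing forward as they close: fully open they stand 13 mm farther back than shut.
Start: joints at [-1.428, 0.181, 1.607, -0, 1.354, -0.206], TCP at [0.197, -0.54, 0.231] pointing down, gripper open.
Joint ranges: [-2.99, 2.99], [-0.89, 2.07], [0.3, 2.58], [-1.14, 4.28], [0, 2.63], [-3.12, 3.12]. Speed limits (rad/s): [2.57, 2.57, 3.01, 3.14, 3.14, 3.14].

INTERFACE

Orientations are given as a unit quaternion [w, x, y, z].
In Python, from bench import ctrl gives the robot as it stands. The module is installed in compiled form; this text tells all that it offers.
- The arm moves only by the tool move_arm, never from a script. Its argument "plan" is one flat list of numbers, 6 for each row, row after row: the shift along the world's x, y, z in units of 50 mm (1.0 is 50 mm), then the turn, a rotation vector about the world's x, y, z in rad. A call has 1 to 10 rows; each row is the pose to reach, as a shift and turn from the pose commanded when the call began; what a row does not reach only later rows make up. A row lasts 1/8 s, in which the tool goes at most 62.5 mm and 10.7 degrees, less where a joint would pass 70% of its speed; a pose out of reach is approached as far as the arm can. A call with a gripper value outside its range is refused whole. "grip" is the finger opening in mm, from 0 to 85.4, set as the call begins (left out, the last holds). The fingers move at their own pace and stop on an object; the grip force is fixed at half the most. Time passes only in rows, so rows that repeat a pose let the fingers close. It gives the time, the measured TCP pose, the force, the opening and the grip force at its end, in the units of the state.
- ctrl.get_obs(): the state, without advancing time (a new reading comes with each control period).
- ctrl.camera(name): name is "side" or "top" or "wrist"; returns a dict with "pixels" (420x560x3 uint8, red, green, blue), "fx", "fy", "cx", "cy" (pixels), "dist_coeffs" ([k1, k2, p1, p2, k3] as OpenCV has them; the pictures are not rectified), "origin" and "attitude" of the camera in the world. Camera axes: x right, y down, z forward; pixel columns grow to the right and rows downward; lengths in m; the calibration is good to about 2 mm. A picture is of the moment at which its call begins. There is no depth.
- ctrl.hand_in(): hands the job in; it is judged then, once.
The state is a dict: "time_s": time; "q": joint angles; "dq": joint speeds; "joint_efforts": joint torques, N m; "eef_pos": TCP position; "eef_rot": TCP orientation; "wrist_force": force on the tool from outside, world axes, zero at the start; "torque": the same for the moment, N m; "opening": opening from 0.0 (shut) to 1.0 (fully open); "grasp_force": force on a finger pad.
Only numpy, scipy, OpenCV 4.12 (cv2) and the standard library are available. Lean on these libraries where they do the work, as an engineer would, in place of code of your own. Each camera call takes 0.05 s, during which the arm holds its last target. There are 200 camera calls.

## Working session

There is one attempt and no reset: what is moved stays moved. The work goes in short steps, Python scripts to look and compute and a tool call to move; the robot and the scene stay as the last step left them, time stands still between calls to the robot, and variables do not carry over. Pictures are saved under pics/ and viewed, at most 10 in all, crops included, and the job is handed in when it is done.

Besides the shell and the picture viewer there is one more tool, called after "Call:" in YAML: its name, and indented under it one key for each argument. move_arm: Moves the arm, as the interface text tells. Its arguments: {"type":"object","properties":{"plan":{"type":"array"},"grip":{"type":"number"}},"required":["plan"]}

```bash
mkdir -p pics; cat > h.py <<'E'
import numpy as np, cv2
from scipy.spatial.transform import Rotation as R
from bench import ctrl
def cam(n,save=None):
    c=ctrl.camera(n)
    if save: cv2.imwrite(f'pics/{save}.png',c['pixels'][:,:,::-1])
    return c
def K(c): return np.array([[c['fx'],0,c['cx']],[0,c['fy'],c['cy']],[0,0,1.]])
def rot(c):
    a=np.array(c['attitude'],float)
    return a if a.shape==(3,3) else R.from_quat(a[[1,2,3,0]]).as_matrix()
def ray(c,u,v):
    p=cv2.undistortPoints(np.array([[[u,v]]],float),K(c),np.array(c['dist_coeffs'],float))[0,0]
    d=rot(c)@np.array([p[0],p[1],1]); return np.array(c['origin']),d/np.linalg.norm(d)
def onz(c,u,v,z):
    o,d=ray(c,u,v); return o+d*(z-o[2])/d[2]
def proj(c,P):
    Rm=rot(c).T; t=-Rm@np.array(c['origin'])
    return cv2.projectPoints(np.array([P],float),cv2.Rodrigues(Rm)[0],t,K(c),np.array(c['dist_coeffs'],float))[0][0,0]
def tri(r1,r2):
    (o1,d1),(o2,d2)=r1,r2
    A=np.stack([d1,-d2],1); s=np.linalg.lstsq(A,o2-o1,rcond=None)[0]
    a,b=o1+s[0]*d1,o2+s[1]*d2; return (a+b)/2,np.linalg.norm(a-b)
E
python3 - <<'E'
from h import *
for n in('top','side','wrist'):
    c=cam(n,n+'0'); print(n,c['origin'],c['attitude'],c['fx'],c['cx'],c['cy'],c['dist_coeffs'])
print(ctrl.get_obs())
E
```

```text
top [0.46016271 0.02836377 1.46573958] [-0.04049927  0.70776097 -0.70454981  0.03230758] 530.0346368875202 275.6153387548286 209.99763847798363 [-0.14581671  0.          0.          0.          0.        ]
side [ 0.27356158 -0.8761563   0.83093656] [-0.44185285  0.8804347  -0.15274779  0.07917645] 448.35058121036025 279.43392740121953 203.49187262891564 [-0.0283155  0.         0.         0.         0.       ]
wrist [ 0.27161431 -0.51356022  0.37336205] [ 0.12799652  0.8090954  -0.56644305 -0.09013215] 311.3501184545601 283.39557132169654 205.81514156626508 [0.02145526 0.         0.         0.         0.        ]
{'time_s': 0.15, 'q': array([-1.42830009e+00,  1.81377787e-01,  1.60776788e+00,  3.23307131e-05,
        1.35383245e+00, -2.06305957e-01]), 'dq': array([-0.00038153, -0.00281256, -0.00164846,  0.00199037,  0.00102304,
       -0.00047504]), 'joint_efforts': array([ 8.83550274e-04, -4.45258749e+01, -3.51692069e+01, -2.78539237e-04,
        5.89445553e-03,  2.90650269e-05]), 'eef_pos': array([ 0.19648012, -0.53993531,  0.230592  ]), 'eef_rot': array([-6.91875858e-04,  9.84831005e-01,  1.73514873e-01,  3.78736848e-05]), 'wrist_force': array([ 0.4777664 , -0.65216324,  0.10780154]), 'torque': array([-0.02557347, -0.03857743, -0.01255925]), 'grasp_force': 0.0, 'opening': 0.9984711882828587}
```

View pics/top0.png

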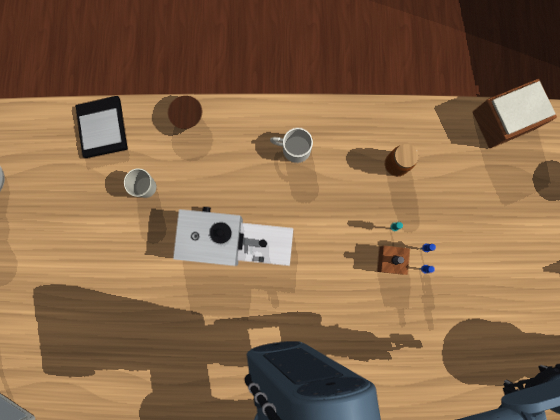

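View pics/side0.png

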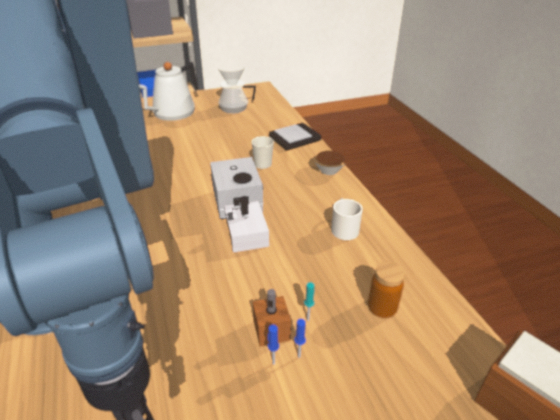

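The top view shows the tank at about (208,237), its front facing right in the image (world -y). The opening is near (195,237), the knob near (263,243), and the probe stands in its block at (397,260). Blue look-alikes are at (429,247) and (428,268), and a turquoise one at (397,226). Next I'll zoom in on both areas.

```bash
python3 - <<'E'
from h import *
a=cv2.imread('pics/top0.png')
t=cv2.resize(a[195:280,165:305],None,fx=5,fy=5,interpolation=cv2.INTER_CUBIC)[:,:700]
s=cv2.resize(a[215:280,345:445],None,fx=5,fy=5,interpolation=cv2.INTER_CUBIC)
cv2.imwrite('pics/tz.png',t)
c=ctrl.camera('top')
hsv=cv2.cvtColor(a,cv2.COLOR_BGR2HSV)
# stand: brown-red block
for n,lo,hi in(('blue',(110,150,60),(130,255,255)),('turq',(78,120,60),(98,255,255)),('block',(3,140,40),(12,255,150))):
    m=cv2.inRange(hsv,lo,hi); m[:,:340]=0;m[:210]=0;m[285:]=0;m[:,450:]=0
    N,l,st,ce=cv2.connectedComponentsWithStats(m)
    for i in range(1,N):
        if st[i,4]>15: print(n,st[i],ce[i],onz(c,*ce[i],0.07 if n=='block' else .1))
m=cv2.inRange(hsv,(0,0,0),(180,90,110)); m[:245]=0;m[275:]=0;m[:,:380]=0;m[:,412:]=0
N,l,st,ce=cv2.connectedComponentsWithStats(m)
for i in range(1,N): print('grey',st[i],ce[i],onz(c,*ce[i],.13))
# tank front/back corners: light pixels
m=cv2.inRange(hsv,(0,0,150),(180,45,255)); m[:200]=0;m[275:]=0;m[:,:165]=0;m[:,305:]=0
m=cv2.morphologyEx(m,cv2.MORPH_CLOSE,np.ones((15,15)))
N,l,st,ce=cv2.connectedComponentsWithStats(m)
for i in range(1,N):
  if st[i,4]>300:
    cs,_=cv2.findContours((l==i).astype(np.uint8),cv2.RETR_EXTERNAL,cv2.CHAIN_APPROX_NONE); print(st[i],cv2.approxPolyDP(cs[0],5,True).reshape(-1,2).tolist())
E
```

```text
blue [422 244  13   8  71] [428.43661972 247.        ] [ 0.50626325 -0.35290842  0.1       ]
blue [421 265  13   8  72] [427.08333333 268.5       ] [ 0.45059841 -0.34839472  0.1       ]
turq [391 223  12   8  58] [396.70689655 225.9137931 ] [ 0.56102147 -0.27003893  0.1       ]
block [377 246  32  28 665] [392.28721805 259.58345865] [ 0.47414619 -0.26351782  0.07      ]
grey [392 256  11   9  69] [396.52173913 259.79710145] [ 0.47299286 -0.26179125  0.13      ]
[ 174  210  119   56 4879] [[179, 210], [176, 259], [289, 264], [292, 228]]
```

View pics/tz.png

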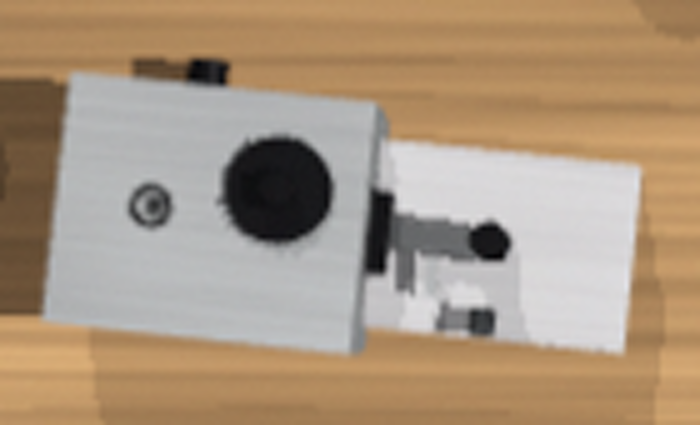

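```bash
python3 - <<'E'
from h import *
c=ctrl.camera('top')
z=lambda u,v:(165+u/5-.4,195+v/5-.4)
P={}
for n,u,v,h in(('open',150,205,.11),('knob',490,241,.122),('mark',483,321,.078),('pointer',405,287,.073),('tlb',70,72,.11),('trf',380,103,.11),('trf2',357,354,.11),('tlb2',43,320,.11),('gfr',640,165,.056),('gfr2',625,352,.056)):
    P[n]=onz(c,*z(u,v),h); print(n,P[n].round(4))
ctr=(P['tlb']+P['trf']+P['trf2']+P['tlb2'])/4; ax=P['tlb']+P['tlb2']-P['trf']-P['trf2'];print('len',np.linalg.norm(ax)/2); ax/=np.linalg.norm(ax)
ay=np.array([-ax[1],ax[0],0]);print(ctr,ax, 'dims y',np.linalg.norm(P['tlb']-P['tlb2']))
for n in P: d=P[n]-ctr; print(n,d@ax,d@ay)
print(R.from_quat([9.84831005e-01,1.73514873e-01,0,0]).as_matrix())
E
```

```text
open [0.5332 0.2526 0.11  ]
knob [0.5153 0.0769 0.122 ]
mark [0.4753 0.0818 0.078 ]
pointer [0.4929 0.1231 0.073 ]
tlb [0.6019 0.2958 0.11  ]
trf [0.5865 0.1345 0.11  ]
trf2 [0.4577 0.1448 0.11  ]
tlb2 [0.4737 0.3071 0.11  ]
gfr [ 5.589e-01 -4.000e-04  5.600e-02]
gfr2 [0.4595 0.0073 0.056 ]
len 0.16252239259106713
[0.52993435 0.22053847 0.11      ] [0.09643664 0.99533913 0.        ] dims y 0.12872767844013336
open 0.032205300121263165 -0.00019491137125835823
knob -0.14440221024433147 0.0006948072198375276
mark -0.1433342818515668 0.0410000411556071
pointer -0.10051736468105875 0.02744202994106663
tlb 0.0818306246835076 -0.06436132029765672
trf -0.080215143067884 -0.0645749616689376
trf2 -0.08230724952318311 0.06457496166893757
tlb2 0.08069176790755948 0.0643613202976568
gfr -0.2171284280199396 -0.0501274098464231
gfr2 -0.21904557080762374 0.049520930586079225
[[ 0.93978515  0.34176582  0.        ]
 [ 0.34176582 -0.93978515  0.        ]
 [ 0.          0.         -1.        ]]
```

The measured dimensions match the spec (tank 0.1625 x 0.129, opening at x=32, knob at -144). The mark and pointer need a closer look later. Moving above the probe.

Call:
move_arm:
  plan: [5.54, 5.5, 0.2, 0, 0, -0.45, 5.54, 5.5, 0.2, 0, 0, -0.45, 5.54, 5.5, 0.2, 0, 0, -0.45, 5.54, 5.5, 0.2, 0, 0, -0.45, 5.54, 5.5, 0.2, 0, 0, -0.45, 5.54, 5.5, 0.2, 0, 0, -0.45, 5.54, 5.5, 0.2, 0, 0, -0.45, 5.54, 5.5, 0.2, 0, 0, -0.45, 5.54, 5.5, 0.2, 0, 0, -0.45, 5.54, 5.5, 0.2, 0, 0, -0.45]
  grip: 45

```text
time_s: 1.5
eef_pos: [0.4728, -0.2663, 0.2412]
eef_rot: [0.0, 0.999, -0.051, -0.0]
wrist_force: [-0.1, 0.9, 0.6]
opening: 0.527
grasp_force: 0.0
```

```bash
python3 - <<'E'
from h import *
c=cam('wrist','w1'); o=ctrl.get_obs(); print(o['eef_pos'],o['eef_rot'],o['time_s'],c['origin'],c['attitude'])
print(proj(c,[.473,-.263,.13]),proj(c,[.473,-.263,.07]))
E
```

```text
[ 0.47284217 -0.26632054  0.24123322] [ 1.95463627e-05  9.98674844e-01 -5.14640140e-02 -1.05066476e-04] 1.55 [ 0.55234321 -0.27519532  0.3840392 ] [-0.10508734 -0.66162237  0.73327184  0.11629663]
[278.64784854 202.98963359] [279.47191653 185.60339545]
```

View pics/w1.png

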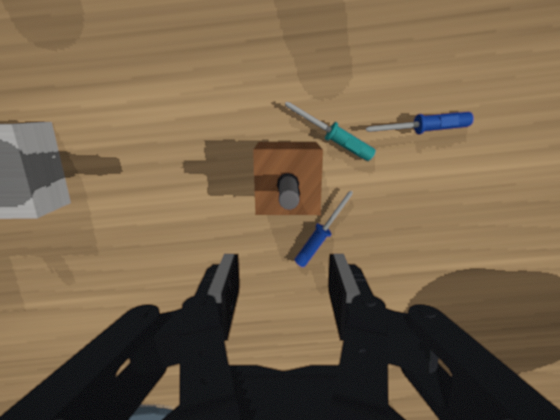

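The wrist view shows the probe's barrel at about (289,192), its top near (289,200), about 10 px right of the prediction. Measuring the barrel and the block by mask.

```bash
python3 - <<'E'
from h import *
a=cv2.imread('pics/w1.png'); c=ctrl.camera('wrist')
g=a[165:215,268:312]; hsv=cv2.cvtColor(a,cv2.COLOR_BGR2HSV)
m=cv2.inRange(hsv,(0,0,0),(180,70,255)); m[:168]=0;m[213:]=0;m[:,265:]&=m[:,265:];m[:,:258]=0;m[:,320:]=0
ys,xs=np.nonzero(m)
for y in range(168,213,3):
    r=xs[ys==y]; print(y,(r.min(),r.max(),len(r)) if len(r) else None)
mb=cv2.inRange(hsv,(0,110,30),(14,255,170)); mb[:135]=0;mb[220:]=0;mb[:,:245]=0;mb[:,330:]=0
cs,_=cv2.findContours(mb,0,2); k=max(cs,key=cv2.contourArea); r=cv2.minAreaRect(k); print(r)
print('blockc',onz(c,*r[0],.07),[onz(c,*p,.07).round(4).tolist() for p in cv2.boxPoints(r)])
for u in(287,289,291): print(onz(c,u,200,.13))
E
```

```text
168 None
171 None
174 (np.int64(284), np.int64(291), 8)
177 (np.int64(280), np.int64(295), 16)
180 (np.int64(279), np.int64(296), 18)
183 (np.int64(278), np.int64(297), 20)
186 (np.int64(278), np.int64(297), 20)
189 (np.int64(279), np.int64(298), 20)
192 (np.int64(280), np.int64(298), 19)
195 (np.int64(279), np.int64(298), 20)
198 (np.int64(279), np.int64(298), 20)
201 (np.int64(279), np.int64(298), 20)
204 (np.int64(280), np.int64(297), 18)
207 (np.int64(283), np.int64(294), 12)
210 None
((287.09130859375, 177.927734375), (69.12185668945312, 73.15410614013672), 0.9391909241676331)
blockc [ 0.48033905 -0.27167344  0.07      ] [[0.445, -0.2304, 0.07], [0.5212, -0.2419, 0.07], [0.5131, -0.31, 0.07], [0.4362, -0.3038, 0.07]]
[ 0.47496511 -0.27036864  0.13      ]
[ 0.47479009 -0.27206567  0.13      ]
[ 0.47461506 -0.27376267  0.13      ]
```

Call:
move_arm:
  plan: [0.04, -0.1, -1, 0, 0, 0, 0.04, -0.1, -2, 0, 0, 0, 0.04, -0.1, -2.6, 0, 0, 0, 0.04, -0.1, -2.96, 0, 0, 0, 0.04, -0.1, -2.96, 0, 0, 0, 0.04, -0.1, -2.96, 0, 0, 0]

```text
time_s: 2.35
eef_pos: [0.4763, -0.2713, 0.0947]
eef_rot: [0.001, 0.999, -0.051, 0.001]
wrist_force: [1.1, -0.3, 0.2]
opening: 0.524
grasp_force: 0.0
```

Call:
move_arm:
  plan: [0, 0, 0, 0, 0, 0, 0, 0, 0, 0, 0, 0, 0, 0, 0, 0, 0, 0, 0, 0, 0, 0, 0, 0, 0, 0, 0, 0, 0, 0]
  grip: 0

```text
time_s: 2.98
eef_pos: [0.4763, -0.271, 0.0947]
eef_rot: [0.001, 0.999, -0.051, 0.001]
wrist_force: [-0.8, 1.4, 6.4]
opening: 0.19
grasp_force: 58.4
```

```bash
python3 - <<'E'
from h import *
c=cam('wrist','w2');o=ctrl.get_obs(); print(o['eef_pos'],o['eef_rot'],o['opening'],o['grasp_force'],o['wrist_force'],o['torque'])
E
```

```text
[ 0.47633879 -0.27105974  0.09474437] [ 7.93440369e-04  9.98721882e-01 -5.05280064e-02  9.45469588e-04] 0.1936866291460275 58.38577330112457 [-0.85529797 -0.70031755  6.65608791] [0.115686   0.17767969 0.01948608]
```

View pics/w2.png

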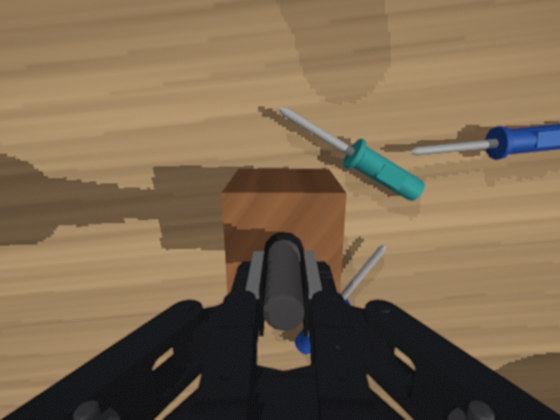

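The wrist view shows the barrel gripped between the pads at about (285,285), with a width matching 18 mm. Lifting and carrying.

Call:
move_arm:
  plan: [0, 0, 0.8, 0, 0, 0, 0, 0, 1.6, 0, 0, 0, 0, 0, 2.4, 0, 0, 0, 0, 0, 3.2, 0, 0, 0, 0.2, 0.8, 3.2, 0, 0, 0, 0.4, 1.8, 3.2, 0, 0, 0, 0.6, 2.8, 3.2, 0, 0, 0, 0.8, 3.8, 3.2, 0, 0, 0, 1.0, 4.8, 3.2, 0, 0, 0, 1.13, 5.8, 3.2, 0, 0, 0]

```text
time_s: 4.28
eef_pos: [0.5321, 0.0213, 0.2535]
eef_rot: [0.0, 0.999, -0.051, 0.0]
wrist_force: [0.4, -0.1, -0.4]
opening: 0.198
grasp_force: 59.3
```

Call:
move_arm:
  plan: [0, 1, 0, 0, 0, 0, 0, 2, 0, 0, 0, 0, 0, 3, 0, 0, 0, 0, 0, 4, 0, 0, 0, 0, 0, 4.4, 0, 0, 0, 0, 0, 4.66, 0, 0, 0, 0, 0, 4.66, 0, 0, 0, 0, 0, 4.66, 0, 0, 0, 0]

```text
time_s: 5.28
eef_pos: [0.5323, 0.2514, 0.2533]
eef_rot: [0.0, 0.999, -0.051, -0.0]
wrist_force: [-0.9, 0.4, 0.4]
opening: 0.189
grasp_force: 59.3
```

```bash
python3 - <<'E'
from h import *
c=cam('wrist','w3');s=cam('side','s3');o=ctrl.get_obs(); e=o['eef_pos'];print(e,o['eef_rot'],o['opening'],o['grasp_force'])
tip=e+[0,0,-.0847]
print('w tip',proj(c,tip),'open',proj(c,[.5332,.2526,.11]),'s tip',proj(s,tip),'open',proj(s,[.5332,.2526,.11]))
w=cv2.imread('pics/w3.png'); S=cv2.imread('pics/s3.png')
p=proj(s,tip).astype(int); cr=cv2.resize(S[p[1]-50:p[1]+55,p[0]-45:p[0]+45],None,fx=4,fy=4,interpolation=cv2.INTER_CUBIC)
print(p); cv2.imwrite('pics/m3.png',np.hstack([w[:,60:500],cr[:420,:360]]))
E
```

```text
[0.53232106 0.25145377 0.2533132 ] [ 1.21924485e-04  9.98679679e-01 -5.13700568e-02  1.27143241e-05] 0.1960990997259558 59.341272711753845
w tip [282.34059861 213.12076911] open [281.20588383 191.95817896] s tip [231.21423564 150.79182453] open [232.54956979 167.49402327]
[231 150]
```

View pics/m3.png

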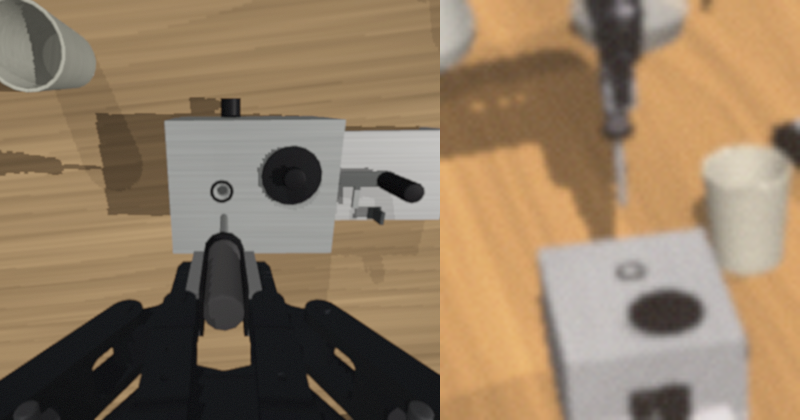

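The opening ring sits at wrist (282,191), and the stem tip at (284,214), within 2 px of prediction. I'll shift about 2 mm, lower until the tip just enters, and check the force.

Call:
move_arm:
  plan: [0.04, 0.035, 0, 0, 0, 0, 0.04, 0.035, -0.5, 0, 0, 0, 0.04, 0.035, -1.0, 0, 0, 0, 0.04, 0.035, -1.2, 0, 0, 0, 0.04, 0.035, -1.3, 0, 0, 0, 0.04, 0.035, -1.4, 0, 0, 0, 0.04, 0.035, -1.4, 0, 0, 0]

```text
time_s: 6.25
eef_pos: [0.5342, 0.2544, 0.1836]
eef_rot: [-0.0, 0.999, -0.051, 0.0]
wrist_force: [-0.1, -0.8, -0.6]
opening: 0.19
grasp_force: 59.4
```

```bash
python3 - <<'E'
from h import *
o=ctrl.get_obs(); print(o['eef_pos'],o['wrist_force'],o['torque'])
w=cam('wrist','w4')['pixels'][:,:,::-1];s=cam('side','s4')['pixels'][:,:,::-1]
cv2.imwrite('pics/m4.png',np.hstack([cv2.resize(w[130:270,215:350],None,fx=3,fy=3),cv2.resize(s[120:200,195:270],None,fx=5.25,fy=5.25,interpolation=cv2.INTER_CUBIC)])[:420])
E
```

```text
[0.53420712 0.25439327 0.18356819] [-0.08343791 -0.77080619 -0.58144475] [-0.01105608  0.01609094 -0.03972364]
```

View pics/m4.png

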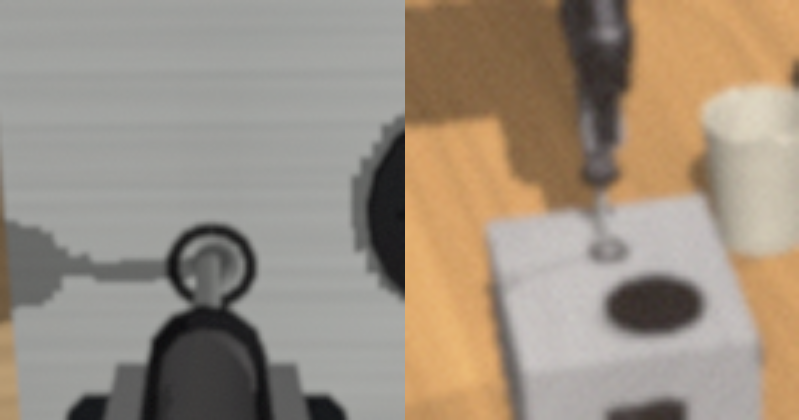

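The tip is inside the ring with no contact force; the stem is about 1 mm left of the ring's centre. Pushing down.

Call:
move_arm:
  plan: [0, -0.02, -0.15, 0, 0, 0, 0, -0.02, -0.35, 0, 0, 0, 0, -0.02, -0.55, 0, 0, 0, 0, -0.02, -0.75, 0, 0, 0, 0, -0.02, -0.88, 0, 0, 0, 0, -0.02, -0.95, 0, 0, 0, 0, -0.02, -0.95, 0, 0, 0]

```text
time_s: 7.22
eef_pos: [0.5339, 0.2533, 0.1356]
eef_rot: [0.0, 0.999, -0.051, -0.0]
wrist_force: [-0.7, 0.1, -0.5]
opening: 0.193
grasp_force: 59.4
```

Call:
move_arm:
  plan: [0, 0, -0.02, 0, 0, 0, 0, 0, -0.04, 0, 0, 0, 0, 0, -0.04, 0, 0, 0]

```text
time_s: 7.6
eef_pos: [0.5344, 0.2534, 0.1347]
eef_rot: [-0.0, 0.999, -0.051, 0.0]
wrist_force: [-1.4, -0.9, 5.5]
opening: 0.193
grasp_force: 60.1
```

It is seated (5.5 N up-force at the expected height). Releasing and rising.

Call:
move_arm:
  plan: [0, 0, 0, 0, 0, 0, 0, 0, 0, 0, 0, 0, 0, 0, 0, 0, 0, 0, 0, 0, 0, 0, 0, 0, 0, 0, 0.5, 0, 0, 0, 0, 0, 1.2, 0, 0, 0, 0, 0, 2.2, 0, 0, 0, 0, 0, 2.2, 0, 0, 0]
  grip: 45

```text
time_s: 8.6
eef_pos: [0.5367, 0.2541, 0.249]
eef_rot: [-0.001, 0.999, -0.051, 0.004]
wrist_force: [0.1, -0.5, -1.1]
opening: 0.526
grasp_force: 0.0
```

Call:
move_arm:
  plan: [-0.1, -1, 0, 0, 0, 0, -0.2, -2, 0, 0, 0, 0, -0.3, -3, -0.3, 0, 0, 0, -0.38, -3.53, -0.4, 0, 0, 0, -0.38, -3.53, -0.4, 0, 0, 0, -0.38, -3.53, -0.4, 0, 0, 0]

```text
time_s: 9.35
eef_pos: [0.515, 0.0774, 0.2235]
eef_rot: [-0.0, 0.999, -0.051, -0.0]
wrist_force: [0.6, 0.4, 0.2]
opening: 0.528
grasp_force: 0.0
```

```bash
python3 - <<'E'
from h import *
o=ctrl.get_obs(); print(o['eef_pos'],o['eef_rot'])
c=cam('wrist','w5');w=c['pixels'][:,:,::-1];s=cam('side','s5')['pixels'][:,:,::-1]
print([proj(c,p).round(1).tolist() for p in([.5153,.0769,.122],[.4753,.0818,.078],[.4753,.0818,.056],[.488,.109,.073])])
cv2.imwrite('pics/m5.png',np.hstack([cv2.resize(w[110:250,180:320],None,fx=3,fy=3,interpolation=cv2.INTER_CUBIC),cv2.resize(s[140:220,200:270],None,fx=5.25,fy=5.25,interpolation=cv2.INTER_CUBIC)])[:420])
E
```

```text
[0.51499865 0.07735311 0.22348336] [-2.47342296e-04  9.98714486e-01 -5.06880107e-02 -2.01983418e-04]
[[283.1, 205.9], [282.3, 230.6], [282.4, 222.7], [254.1, 219.6]]
```

View pics/m5.png

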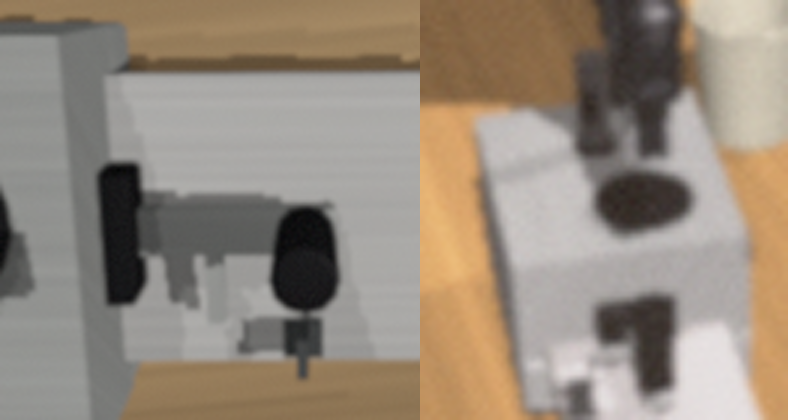

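The probe stands with its collar on the tank top. The mark plate is the thin bar at crop (303,312–378), with a knob shadow beside it. The light pointer finger is at crop (215,250–320), with its shadow to the left. Working out the travel.

```bash
python3 - <<'E'
from h import *
a=cv2.imread('pics/w5.png'); c=ctrl.camera('wrist')
g=cv2.cvtColor(a,cv2.COLOR_BGR2GRAY)
for y in range(194,238,3): print(y,g[y,236:292].tolist())
ctr=np.array([.52993,.22054,0]);ax=np.array([.0964,.9953,0]);ay=np.array([-.9953,.0964,0])
f=lambda u,v,z:[round(float((onz(c,u,v,z)-ctr)@k),4) for k in(ax,ay)]
z=lambda u,v:(180+u/3-.33,110+v/3-.33)
print('knob',f(*z(304,279),.122),onz(c,*z(304,279),.122),'mark',f(*z(303.5,361),.078),f(*z(303.5,340),.078),'ptr',f(*z(215,316),.073))
E
```

```text
194 [91, 91, 93, 91, 92, 92, 91, 92, 97, 107, 109, 106, 98, 92, 92, 90, 89, 89, 94, 104, 108, 108, 109, 108, 108, 108, 108, 108, 109, 109, 109, 108, 110, 106, 90, 52, 19, 12, 13, 20, 22, 26, 24, 26, 26, 29, 30, 29, 31, 25, 27, 25, 23, 19, 21, 52]
197 [91, 91, 93, 91, 92, 92, 91, 96, 121, 149, 156, 148, 127, 102, 96, 98, 104, 104, 120, 146, 156, 156, 156, 156, 156, 155, 156, 156, 155, 154, 156, 157, 155, 145, 108, 56, 20, 23, 23, 25, 25, 26, 24, 28, 28, 27, 27, 29, 27, 25, 28, 31, 33, 32, 28, 43]
200 [92, 90, 90, 92, 92, 91, 90, 95, 114, 142, 154, 154, 150, 146, 145, 145, 145, 144, 143, 149, 154, 155, 154, 155, 154, 155, 154, 154, 154, 154, 154, 155, 153, 137, 90, 36, 20, 23, 26, 24, 27, 24, 27, 25, 26, 27, 28, 27, 26, 26, 26, 28, 28, 30, 31, 40]
203 [100, 90, 91, 93, 92, 90, 91, 90, 95, 119, 147, 154, 152, 148, 146, 146, 145, 143, 142, 147, 153, 155, 155, 154, 154, 154, 153, 154, 154, 154, 154, 153, 148, 122, 71, 27, 19, 26, 23, 27, 24, 26, 24, 24, 25, 23, 25, 26, 26, 27, 24, 26, 27, 25, 23, 36]
206 [113, 92, 92, 93, 95, 102, 108, 109, 111, 131, 157, 164, 159, 151, 147, 145, 145, 143
[... 2339 characters left out ...]
137, 135, 136]
233 [124, 125, 124, 124, 125, 125, 125, 125, 124, 125, 126, 125, 127, 125, 126, 126, 126, 127, 127, 127, 128, 127, 128, 128, 129, 129, 130, 129, 129, 128, 129, 129, 129, 128, 128, 129, 129, 130, 129, 129, 129, 129, 118, 92, 71, 73, 93, 117, 127, 128, 127, 127, 126, 127, 127, 127]
236 [129, 130, 130, 130, 130, 130, 131, 130, 129, 129, 128, 128, 130, 128, 129, 129, 128, 128, 129, 128, 129, 129, 128, 127, 127, 127, 127, 128, 128, 127, 127, 126, 126, 127, 125, 127, 126, 126, 126, 127, 126, 125, 120, 109, 101, 102, 110, 121, 125, 124, 125, 125, 125, 125, 125, 125]
knob [-0.1422, -0.0022] [0.51841277 0.0787635  0.122     ] mark [-0.1415, 0.0403] [-0.1415, 0.0328] ptr [-0.112, 0.026]
```

Both cameras agree: the pull to the mark is about 29 mm, and the pointer is at knob +30 mm as specified. Lowering over the knob and gripping it.

Call:
move_arm:
  plan: [0.02, 0, -0.8, 0, 0, 0, 0.02, 0, -1.6, 0, 0, 0, 0.02, 0, -2.3, 0, 0, 0, 0.02, 0, -2.8, 0, 0, 0, 0.02, 0, -2.8, 0, 0, 0, 0.02, 0, -2.8, 0, 0, 0]

```text
time_s: 10.25
eef_pos: [0.5169, 0.0773, 0.0848]
eef_rot: [-0.0, 0.999, -0.05, 0.001]
wrist_force: [-0.0, -0.5, 1.0]
opening: 0.528
grasp_force: 0.0
```

Call:
move_arm:
  plan: [0, 0, 0, 0, 0, 0, 0, 0, 0, 0, 0, 0, 0, 0, 0, 0, 0, 0, 0, 0, 0, 0, 0, 0, 0, 0, 0, 0, 0, 0]
  grip: 0

```text
time_s: 10.88
eef_pos: [0.5172, 0.0775, 0.0854]
eef_rot: [-0.001, 0.999, -0.051, 0.001]
wrist_force: [-0.6, 4.2, 7.0]
opening: 0.222
grasp_force: 58.4
```

Call:
move_arm:
  plan: [-0.01, -0.1, 0, 0, 0, 0, -0.02, -0.25, 0, 0, 0, 0, -0.04, -0.4, 0, 0, 0, 0, -0.05, -0.52, 0, 0, 0, 0, -0.06, -0.59, 0, 0, 0, 0, -0.06, -0.59, 0, 0, 0, 0, -0.06, -0.59, 0, 0, 0, 0, -0.06, -0.59, 0, 0, 0, 0]

```text
time_s: 11.88
eef_pos: [0.5144, 0.0484, 0.0854]
eef_rot: [-0.001, 0.999, -0.051, 0.002]
wrist_force: [0.3, 7.0, 6.3]
opening: 0.219
grasp_force: 58.6
```

```bash
python3 - <<'E'
from h import *
o=ctrl.get_obs(); print(o['eef_pos'],o['opening'],o['grasp_force'],o['wrist_force'])
t=cam('top','t6')['pixels'][:,:,::-1];c=cam('wrist','w6');w=c['pixels'][:,:,::-1]
cv2.imwrite('pics/m6.png',np.hstack([cv2.resize(w[120:330,180:370],None,fx=2,fy=2,interpolation=cv2.INTER_CUBIC),cv2.resize(t[215:275,235:293],None,fx=7,fy=7,interpolation=cv2.INTER_CUBIC)]))
E
```

```text
[0.51439627 0.04840945 0.08538747] 0.21919157641577822 58.56881618499756 [0.27494198 7.04520999 6.32746474]
```

View pics/m6.png

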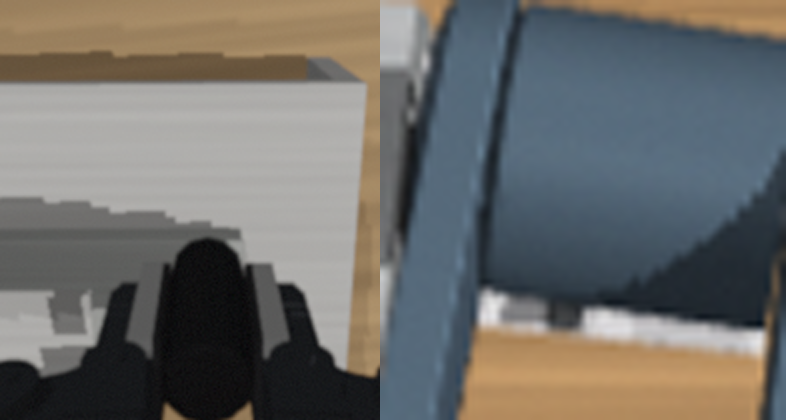

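The pull force is 7.0 N, which by the spring law means about 30 mm out. From the TCP, the pointer is at -0.143 and the mark at -0.1415 to -0.1433. The wrist and top views are blocked by the hand, so I'll make a last check from the side.

```bash
python3 - <<'E'
from h import *
c=cam('side','s6');s=c['pixels'][:,:,::-1]
print(proj(c,[.4753,.0822,.078]),proj(c,[.4865,.0515+.0285,.073]))
cv2.imwrite('pics/m6s.png',cv2.resize(s[140:240,190:290],None,fx=6,fy=6,interpolation=cv2.INTER_CUBIC))
E
```

```text
[228.90593196 212.42265229] [233.1811693  213.49043419]
```

View pics/m6s.png

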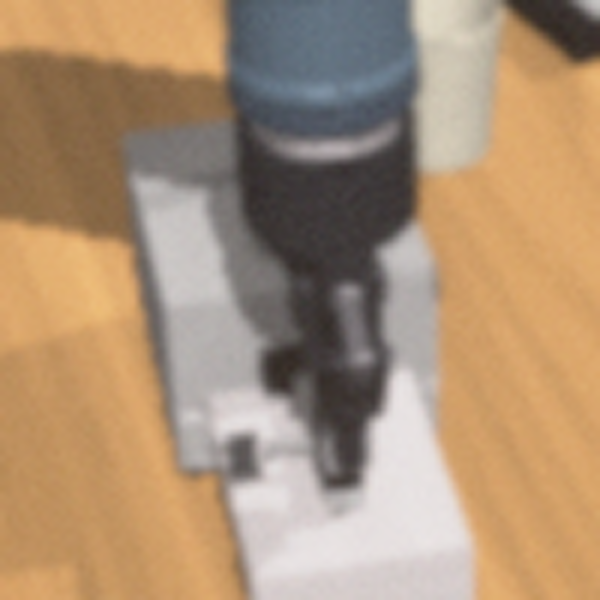

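The side view shows the pointer finger at (265–310,448), running straight into the mark plate's top at (242,440), so they are lined up. Handing in.

```bash
python3 -c "
from bench import ctrl
print(ctrl.hand_in())"
```

```text
the job is handed in; nothing more can be done
None
```

The job is handed in: the thermometer was seated fully in the tank's opening and released, and the gripper is holding the valve slide about 29–30 mm out with its pointer at the mark plate; the hand-in reported no pass or fail.

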